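# Push a gilt corner through the drying tray's spring flap

### The arm

A 6-joint arm with a two-finger parallel gripper is mounted at the origin on the work surface. World frame = base frame: x ahead of the robot, y to its left, z up, the work surface at z = 0. Lengths are in m, angles in rad, forces in N, time in s.
With the tool pointing down it reaches from about 0.325 to 0.9 m from the base axis. Payload 3.5 kg.
Tool frame: the origin (TCP) lies midway between the tips of the shut fingers; the grasp point (between the pads) lies 19 mm behind it; z points along the fingers, y is the direction in which the jaws open and shut (so a half turn about z gives the same grasp; the last joint's range is limited). The gripper opens to 85 mm and grips with 20 to 120 N. Pads are 22 mm wide; open, the fingers measure 114 mm over their backs; the gripper's body (76 mm by 85 mm) begins 54 mm behind the grasp point. The pads swing forward as they close: fully open they stand 13 mm farther back than shut.
Start: joints at [-1.289, 0.276, -0.026, 1.268, 0, 1.467], TCP at [0.235, -0.579, 0.2] pointing down, gripper open.
Joint ranges: [-3.12, 3.12], [-0.85, 1.88], [-1.08, 1.24], [-1.95, 2.15], [-1.57, 1.53], [-3.14, 3.14]. Speed limits (rad/s): [2.57, 2.57, 3.14, 3.14, 3.14, 3.14].

### API

Orientations are given as a unit quaternion [x, y, z, w].
In Python, from workcell import manip gives the robot as it stands.
- The arm moves only by the tool play_rows, never from a script. Its arguments are lists of equal length, an entry for each row: "dp": the shift along the tool's x, y, z in cm, a list of three; "angular": the turn, a rotation vector about the tool's x, y, z in rad, a list of three; "grip": the opening, from 0 (shut) to 1 (fully open). In form: {"dp": [[tx, ty, tz], ...], "angular": [[rx, ry, rz], ...], "grip": [grip, ...]}. A call has 1 to 5 rows; each row is the pose to reach, as a shift and turn from the pose measured when the call began, along the tool's axes at that moment; what a row does not reach only later rows make up. A row lasts 1/8 s, in which the tool goes at most 62.5 mm and 10.7 degrees, less where a joint would pass 70% of its speed; a pose out of reach is approached as far as the arm can. A call with a gripper value outside its range is refused whole. The fingers move at their own pace and stop on an object; "force" is the grip in N (left out, the last holds). Time passes only in rows, so rows that repeat a pose let the fingers close. It gives the time, the measured TCP pose, the force and the opening at its end, in the units of the state.
- manip.sense(): the state, without advancing time (a new reading comes with each control period).
- manip.read_camera(name): name is "scene" or "top" or "wrist"; returns the picture (480x640x3 uint8, red, green, blue); there is no depth.
- manip.calibration(name): a dict with "intrinsics" (3x3 intrinsics, pixels), "k1" (the pictures are not rectified: a ray, as slopes to the right and down, at radius r is drawn at 1 + k1 r^2 times it, then the intrinsics apply), "R" (3x3) and "t" (3): a world point X has camera coordinates R X + t. Camera axes: x right, y down, z forward; pixel columns grow to the right and rows downward; lengths in m; the calibration is good to about 2 mm. A picture is of the moment at which its call begins: read the wrist's pose just before it. calibration takes no time and is no camera call; for the wrist camera it gives the pose at the moment of the call.
- manip.sign_off(): hands the job in, once; it reports no verdict.
The state is a dict: "time_s": time; "qpos": joint angles; "qvel": joint speeds; "effort": joint torques, N m; "tool_pos": TCP position; "tcp_rot": TCP orientation; "wrist_force": force on the tool from outside, world axes, zero at the start; "torque": the same for the moment, N m; "finger_gap": opening from 0.0 (shut) to 1.0 (fully open).
Only numpy, scipy, OpenCV 4.12 (cv2) and the standard library are available. Lean on these libraries where they do the work, as an engineer would, in place of code of your own. Each camera call takes 0.05 s, during which the arm holds its last target. There are 200 camera calls.

### The job

Push the drying tray's spring flap open with one fingertip and, while that finger keeps it open, push the gilt corner sample waiting in front of the doorway through it with the other finger; leave the sample lying inside the tray, clear of the flap, with the flap shut behind it. The gilding is fresh, so only slide the sample along gently: do not squeeze, lift or tip it, and leave the other samples and the tools where they are.

Things in the scene. Friction and masses are not known exactly. Their poses are not given: they have to be found in the camera images.
- tray: Fixed roofless pine tray. Origin: on the bench top under the doorway's middle, in the shut flap's plane; x leads in through the doorway, y left of that, z up. In mm: base board x -210 to 260, y -150 to 80, top at z 12; at negative x it is a bare flat apron. Walls 12 thick, tops at z 52; inside x 6 to 248, y -137 to 67. Doorway in the front wall: y -53 to 55, no sill, open above
- flap (a joint): Opening angle of the flap, rad: 0 shut across the doorway, 1.55 fully open. It swings only inwards (+x of the tray) about the upright hinge. A spring shuts it by itself (0.016 Nm when shut, 0.047 Nm fully open: 0.2 to 0.5 N at its free edge) and it never stays open. It presses back on whatever lies in its sweep
- flap_hinge (a point): Hinge axis of the flap, on the doorway's left side going in (tray x 0, y 52 mm), at the height of the tray's floor
- flap_free_edge (a point): Middle of the flap's free upright edge. The flap is an aluminium leaf 5 mm thick, 100 mm wide, from 14 to 52 mm above the bench top; shut, it runs from tray y 50 to -50 mm. This edge sweeps a quarter circle of 102 mm radius about the hinge
- sample: The gilt resin L to push in, on the apron before the doorway: legs 40 mm long outside, 15 wide, 22 high, 57 mm over both, 30 to 65 g. Origin: underside, below the inside corner; centre of mass above it. x points to the outside corner (nose, 21 mm ahead); legs reach 18 mm back, notch (inside legs 25 mm) opens to -x. Starts 125 to 155 mm before the flap, nose roughly towards it
- drying_sample: Larger gilt corner sample (legs 48 mm, 26 mm high), already lying inside the tray in its far right part (about tray x 190, y -95). Origin as for the sample. Leave it alone
- small_sample: Smaller gilt corner sample (legs 34 mm, 18 mm high) lying on the right side of the apron (about tray x -75, y -105). Origin as for the sample. Leave it alone
- mallet: Wooden mallet lying on the bench: ash head 120 x 70 x 65 mm centred 150 mm along x from the origin, handle 250 mm long about the origin. Leave it alone
- awl: Black awl, handle 85 mm long and spike 75 mm along x, 24 mm high; origin under the ferrule. Leave it alone
- square: Aluminium mitre square lying flat: blade 160 mm along x, stock 110 mm across at the origin, 16 mm high. Leave it alone
- glue: Upright white glue bottle, 56 mm across, 150 mm high; origin under its middle. Leave it alone

How it is judged:
On the way, in this order (a step that is already met when the one before it is completed fails the run):
1. a finger pushes the flap well open (over 0.6 rad) while the sample's origin is still outside (value of joint flap above 0.6 rad and contact force between the fingers and flap above 0.03 N and x of sample in the frame of tray below -0.005 m), for 0.1 s.
2. with a finger still holding the flap open (over 0.6 rad) and a finger pushing the sample, the sample's origin passes through the doorway (value of joint flap above 0.6 rad and contact force between the fingers and flap above 0.03 N and contact force between the fingers and sample above 0.02 N and x of sample in the frame of tray between 0.003 and 0.06 m and y of sample in the frame of tray between -0.05 and 0.05 m), for 0.05 s.
At the end, for the whole second after the job is handed in: Sample flat and still on the tray floor, its origin at least 40 mm beyond the flap plane, inside the walls, not touched by the flap; flap shut (under 0.08 rad); drying sample within 12 mm, small sample 15 mm, mallet, awl, square and glue 20 mm of their starts (value of joint flap below 0.08 rad and x of sample in the frame of tray between 0.04 and 0.24 m and y of sample in the frame of tray between -0.135 and 0.065 m and height (world z) of sample below 0.017 m and angle between sample's own z axis and vertical below 0.1 rad and linear speed of sample below 0.02 m/s and contact force between sample and flap below 0.03 N and distance of drying_sample from where it was at the start of the episode below 0.012 m and distance of small_sample from where it was at the start of the episode below 0.015 m and distance of each of mallet, awl, square, glue from where it was at the start of the episode below 0.02 m).
It fails at once if the sample is lifted (its underside over 10 mm above the tray floor) (height (world z) of sample above 0.022 m).
It fails at once if the sample is tipped by more than 0.35 rad (angle between sample's own z axis and vertical above 0.35 rad).
It fails at once if the sample is squeezed or pressed with more than 15 N (contact force between the fingers and sample above 15 N).
It fails at once if another sample is moved (the drying one over 12 mm, the small one over 15 mm) (distance of drying_sample from where it was at the start of the episode above 0.012 m or distance of small_sample from where it was at the start of the episode above 0.015 m).
It fails at once if the mallet, awl, mitre square or glue bottle is moved over 20 mm (distance of any of mallet, awl, square, glue from where it was at the start of the episode above 0.02 m).
It also fails if it takes over 48 s, if anything falls off the work surface, if the arm or the gripper's body presses on something with over 40 N, if the wrist force passes 120 N, or if a joint passes its speed limit or range.

## Working session

There is one attempt and no reset: what is moved stays moved. The work goes in short steps, Python scripts to look and compute and a tool call to move; the robot and the scene stay as the last step left them, time stands still between calls to the robot, and variables do not carry over. Pictures are saved under pics/ and viewed, about 8 in all and at most 12, crops included, and the job is handed in when it is done.

Besides the shell and the picture viewer there is one more tool, called after "Request:" as name(argument=value, ...), one argument or row to a line, values as JSON. play_rows: Moves the arm, as the interface text tells. Its arguments: {"type":"object","properties":{"dp":{"type":"array","items":{"type":"array","items":{"type":"number"}}},"angular":{"type":"array","items":{"type":"array","items":{"type":"number"}}},"grip":{"type":"array","items":{"type":"number"}},"force":{"type":"number"}},"required":["dp","angular","grip"]}

```bash
mkdir -p pics; ls; cat > h.py <<'E'
import numpy as np, cv2
from workcell import manip
def ray(c,uv):
    K=np.array(c["intrinsics"]);k=c["k1"];R=np.array(c["R"]);t=np.array(c["t"])
    d=np.array([(uv[0]-K[0,2])/K[0,0],(uv[1]-K[1,2])/K[1,1]]);s=d.copy()
    for _ in range(20): s=d/(1+k*(s@s))
    return -R.T@t, R.T@np.array([s[0],s[1],1])
def onz(c,uv,z):
    o,d=ray(c,uv); return o+d*(z-o[2])/d[2]
def proj(c,X):
    K=np.array(c["intrinsics"]);p=np.array(c["R"])@np.array(X)+np.array(c["t"]);s=p[:2]/p[2];s=s*(1+c["k1"]*(s@s))
    return K[:2,:2]@s+K[:2,2]
E
python3 - <<'E'
from h import *
for n in("top","scene"):
    cv2.imwrite(f"pics/{n}0.png",manip.read_camera(n)[:,:,::-1])
    c=manip.calibration(n); print(n,c["intrinsics"],c["k1"],-np.array(c["R"]).T@np.array(c["t"]))
print(manip.sense())
E
```

```text
pics
top [[473.97553182   0.         312.89922465]
 [  0.         473.97553182 241.69084368]
 [  0.           0.           1.        ]] 0.008437962671014878 [ 0.39320725 -0.05254242  1.3889198 ]
scene [[603.14319685   0.         313.9883124 ]
 [  0.         603.14319685 243.37523246]
 [  0.           0.           1.        ]] 0.06935836850238287 [1.03058292 0.73863209 1.3194848 ]
{'time_s': 0.1, 'qpos': array([-1.28940475e+00,  2.77119171e-01, -2.77567293e-02,  1.26801712e+00,
        9.90055746e-06,  1.46733278e+00]), 'qvel': array([ 1.01746966e-06, -2.26051613e-03,  4.74401117e-03,  1.00306891e-03,
        1.59326280e-03, -1.32642469e-03]), 'effort': array([ 4.53089178e-04, -4.46707749e+01,  2.96128500e+01,  8.47177464e-03,
       -1.03033044e-04,  2.74788491e-06]), 'tool_pos': array([ 0.23437886, -0.5785442 ,  0.19902684]), 'tcp_rot': array([ 9.81542338e-01,  1.91242099e-01, -8.82113458e-05, -1.04463941e-03]), 'wrist_force': array([ 0.22217046, -0.51192173, -0.03242418]), 'torque': array([-0.0776129 ,  0.06172391, -0.02664101]), 'finger_gap': 1.0008929023013335}
```

View pics/top0.png

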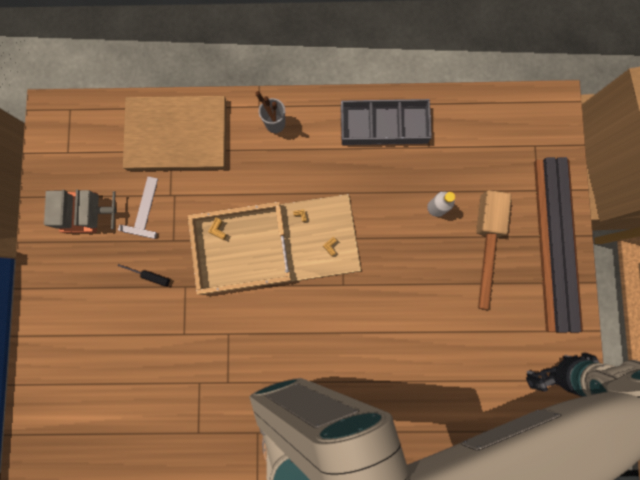

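View pics/scene0.png

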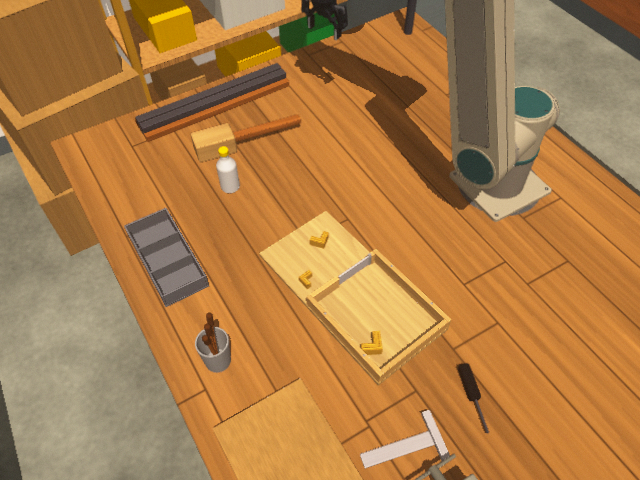

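The top view shows the tray from (188,215) to (360,270). The apron is on the right, the flap is a grey line at about (286,255), the sample is at (331,247), the small sample at (301,216) and the drying sample at (218,229). The scene view agrees with this layout.

```bash
python3 - <<'E'
from h import *
c=manip.calibration("top");s=manip.calibration("scene")
for uv,z in [((349,195),.012),((360,270),.012),((188,215),.052),((200,294),.052),((289,283),.052),((283,235),.052),((331,247),.03),((301,216),.03),((218,229),.03)]:
    print(uv,onz(c,uv,z).round(3))
a=cv2.imread("pics/top0.png")[180:305,175:375]; a=cv2.resize(a,None,fx=4,fy=4,interpolation=cv2.INTER_CUBIC); 
cv2.imwrite("pics/topz.png",a)
E
```

```text
(349, 195) [ 0.703 -0.141  0.012]
(360, 270) [ 0.481 -0.169  0.012]
(188, 215) [0.642 0.325 0.052]
(200, 294) [0.416 0.286 0.052]
(289, 283) [0.444 0.035 0.052]
(283, 235) [0.581 0.052 0.052]
(331, 247) [ 0.547 -0.085  0.03 ]
(301, 216) [0.639 0.001 0.03 ]
(218, 229) [0.604 0.243 0.03 ]
```

View pics/topz.png

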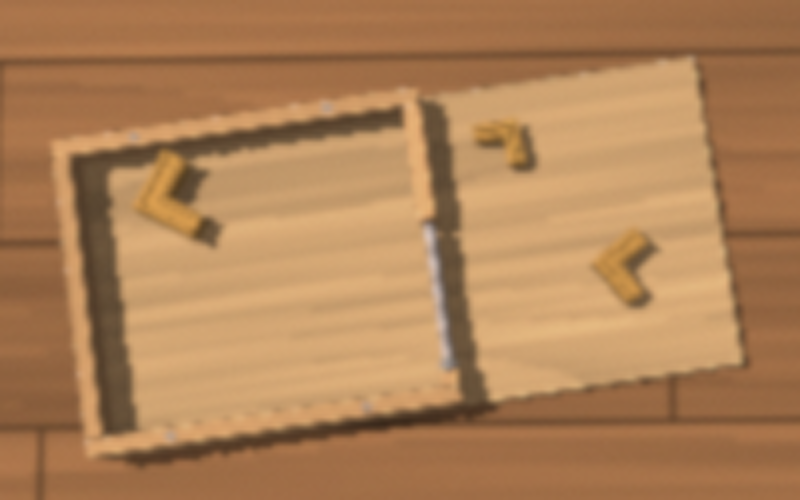

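The zoom shows the flap between (428,222) and (449,370). The sample's nose is at (593,265) with its notch at about (622,268), and the small sample is at (510,135).

```bash
cat >> h.py <<'E'
from scipy.spatial.transform import Rotation as Ro
def fit2(P,Q):  # tray xy -> world xy
    P=np.array(P);Q=np.array(Q);p=P-P.mean(0);q=Q-Q.mean(0)
    th=np.arctan2((p[:,0]*q[:,1]-p[:,1]*q[:,0]).sum(),(p*q).sum())
    R=np.array([[np.cos(th),-np.sin(th)],[np.sin(th),np.cos(th)]]);return th,R,Q.mean(0)-R@P.mean(0)
E
python3 - <<'E'
from h import *
c=manip.calibration("top")
f=lambda u,v,z:onz(c,(175+u/4-.375,180+v/4-.375),z)[:2]
P=[(-.21,-.15),(-.21,.08),(.26,-.15),(.26,.08),(0,-.05),(0,.05)]
Q=[f(696,56,.012),f(746,366,.012),f(52,143,.052),f(88,457,.052),f(428,222,.052),f(449,370,.052)]
th,R,t=fit2(P,Q);print(th,t);print(np.array([(R.T@(q-t)-p)*1e3 for p,q in zip(P,Q)]).round(1))
for n,uv,z in[("nose",(593,265),.034),("notch",(621,267),.034),("tipR",(648,236),.034),("tipL",(636,302),.034),("small",(512,140),.03),("dry",(172,205),.038)]:
    w=f(*uv,z);print(n,w.round(4),((R.T@(w-t))*1e3).round(1))
np.savez("tray.npz",th=th,R=R,t=t)
s=manip.sense();r=Ro.from_quat(s["tcp_rot"]).as_matrix();print(r.round(3))
E
```

```text
1.706590239181114 [0.52865593 0.04806796]
[[-0.5 -1.7]
 [-0.8  0.4]
 [ 0.1  1.2]
 [ 0.3 -2.2]
 [ 0.6 -2.1]
 [ 0.4  4.5]]
nose [ 0.5501 -0.0616] [-111.5   -6.4]
notch [ 0.5484 -0.0817] [-131.2   -2. ]
tipR [ 0.5706 -0.1015] [-153.8  -21.3]
tipL [ 0.523  -0.0921] [-138.1   24.6]
small [ 0.6428 -0.0038] [ -66.9 -106.1]
dry [0.5969 0.2419] [182.8 -93.9]
[[ 0.927  0.375 -0.001]
 [ 0.375 -0.927  0.002]
 [ 0.    -0.002 -1.   ]]
```

```bash
cat >> h.py <<'E'
T=np.load("tray.npz") if __import__("os").path.exists("tray.npz") else None
def go(tx,ty,z,ua):
    """tool-frame shift (cm) and turn to tray TCP (mm), height, jaw axis angle P->F in tray (deg); F is on tool -y"""
    s=manip.sense();r=Ro.from_quat(s["tcp_rot"])
    w=T["R"]@np.array([tx,ty])/1e3+T["t"]
    a=float(T["th"])+np.radians(ua)+np.pi
    y=np.array([np.cos(a),np.sin(a),0]);zz=np.array([0,0,-1.]);g=Ro.from_matrix(np.c_[np.cross(y,zz),y,zz])
    d=r.inv().apply(np.r_[w,z]-s["tool_pos"])*100;rv=(r.inv()*g).as_rotvec()
    return d.round(2),rv.round(3)
def here():
    s=manip.sense();p=s["tool_pos"];r=Ro.from_quat(s["tcp_rot"]).as_matrix()
    tp=T["R"].T@(p[:2]-T["t"])*1e3;ua=np.degrees(np.arctan2(r[1,1],r[0,1])-float(T["th"]))+180
    return "t%.2f tray %s z%.1f ua %.1f tilt %.3f gap %.3f F %s q6 %.2f"%(s["time_s"],tp.round(1),p[2]*1e3,(ua+180)%360-180,r[2,2],s["finger_gap"],s["wrist_force"].round(2),s["qpos"][5])
E
python3 - <<'E'
from h import *
print(here());print(go(-127,25,.2,45))
E
```

```text
t0.10 tray [-581.   376.4] z199.0 ua 14.3 tilt -1.000 gap 1.001 F [ 0.22 -0.51 -0.03] q6 1.47
(array([ 4.525e+01, -3.534e+01, -1.000e-02]), array([-0.002, -0.001, -0.536]))
```

Request:
play_rows(
  dp=[
    [4.5, -3.5, 0],
    [9, -7, 0],
    [13.5, -10.5, 0],
    [18, -14, 0],
    [22.6, -17.6, 0],
  ],
  angular=[
    [0, 0, -0.05],
    [0, 0, -0.1],
    [0, 0, -0.15],
    [0, 0, -0.2],
    [0, 0, -0.27],
  ],
  grip=[0.66, 0.66, 0.66, 0.66, 0.66],
  force=20,
)

```text
time_s: 0.72
tool_pos: [0.3782, -0.3288, 0.1991]
tcp_rot: [0.947, 0.322, 0.0, -0.001]
wrist_force: [0.6, -0.2, 0.7]
finger_gap: 0.663
```

```bash
python3 -c "
from h import *
print(here());print(go(-127,25,.2,45))"
```

```text
t0.72 tray [-353.   200.1] z199.1 ua 29.8 tilt -1.000 gap 0.663 F [ 0.59 -0.24  0.75] q6 1.64
(array([ 26.43, -10.89,  -0.04]), array([-0.002, -0.001, -0.265]))
```

Request:
play_rows(
  dp=[
    [5.3, -2.2, 0],
    [10.6, -4.4, 0],
    [15.9, -6.6, 0],
    [21.2, -8.8, 0],
    [26.4, -10.9, 0],
  ],
  angular=[
    [0, 0, -0.05],
    [0, 0, -0.1],
    [0, 0, -0.16],
    [0, 0, -0.22],
    [0, 0, -0.265],
  ],
  grip=[0.66, 0.66, 0.66, 0.66, 0.66],
)

```text
time_s: 1.35
tool_pos: [0.5212, -0.0794, 0.1992]
tcp_rot: [0.895, 0.445, 0.0, -0.001]
wrist_force: [0.7, -0.1, 0.6]
finger_gap: 0.655
```

```bash
python3 -c "
from h import *
print(here());print(go(-127,25,.2,45))
c=manip.calibration('wrist');im=manip.read_camera('wrist');cv2.imwrite('pics/w1.png',im[:,:,::-1]);import pickle;pickle.dump(c,open('w1.pkl','wb'))
print(c, -np.array(c['R']).T@np.array(c['t']))
s=manip.sense();r=Ro.from_quat(s['tcp_rot']).as_matrix();
for z in (19,19+15): print()
"
```

```text
t1.35 tray [-125.3   24.7] z199.2 ua 45.1 tilt -1.000 gap 0.655 F [ 0.71 -0.12  0.59] q6 1.94
(array([-0.14,  0.1 , -0.08]), array([-0.002, -0.001,  0.002]))
{'intrinsics': array([[406.16924329,   0.        , 316.93159302],
       [  0.        , 406.16924329, 241.92918324],
       [  0.        ,   0.        ,   1.        ]]), 'k1': 0.00324979834277523, 'R': array([[ 0.79735535, -0.60350545, -0.00237012],
       [-0.58025567, -0.76770543,  0.27190391],
       [-0.16591504, -0.21542876, -0.96232149]]), 't': array([-0.46320377,  0.20665876,  0.44676859])} [ 0.56337855 -0.02464614  0.37264584]
```

View pics/w1.png

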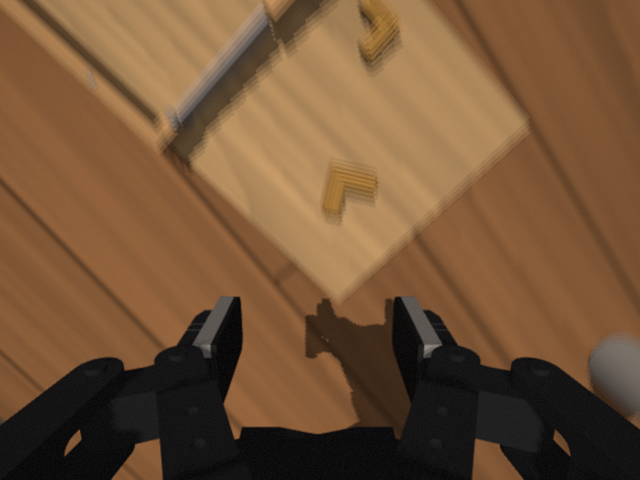

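The wrist view shows the sample with its nose at (331,160) and its inner corner at about (345,184), with leg ends at (377,180) and (331,215). The flap runs from (172,112) to (268,15), and the fingertips are at (241,297) and (393,297).

```bash
python3 -c "
from h import *
import pickle;c=pickle.load(open('w1.pkl','rb'))
tr=lambda w:(T['R'].T@(w[:2]-T['t'])*1e3).round(1)
for n,uv,z in [('nose',(331,160),.034),('notch',(345,184),.034),('tipRout',(377,172),.034),('tipRin',(375,186),.034),('tipLout',(323,210),.034),('tipLin',(339,213),.034),('apronSW',(337,301),.012),('apronSE',(528,123),.012),('flapH',(172,112),.052),('flapE',(268,12),.052)]: print(n,tr(onz(c,uv,z)))
s=manip.sense();r=Ro.from_quat(s['tcp_rot'])
for uv in [(241,297),(393,297),(219,297),(412,297)]:
  for dz in (.004,.008):
    w=onz(c,uv,s['tool_pos'][2]+dz);print(uv,dz,(r.inv().apply(w-s['tool_pos'])*1e3).round(1))
# two-view height of nose
o1,d1=ray(c,(331,160));ct=manip.calibration('top');o2,d2=ray(ct,(175+593/4-.375,180+265/4-.375))
A=np.c_[d1,-d2];k=np.linalg.lstsq(A,o2-o1,rcond=None)[0];print(o1+k[0]*d1,o2+k[1]*d2)
"
```

```text
nose [-102.7  -13.9]
notch [-124.9   -8.4]
tipRout [-136.4  -34. ]
tipRin [-143.8  -25. ]
tipLout [-127.7   20.1]
tipLin [-139.1   12.3]
apronSW [-203.8   76. ]
apronSE [-200.5 -153.4]
flapH [ 8.5 45.5]
flapE [  3.6 -54.8]
(241, 297) 0.004 [-10.4 -33.3  -4. ]
(241, 297) 0.008 [ -8.6 -32.5  -8. ]
(393, 297) 0.004 [-10.7  35.2  -4.2]
(393, 297) 0.008 [-9.  34.4 -8.2]
(219, 297) 0.004 [-10.3 -43.2  -4. ]
(219, 297) 0.008 [ -8.5 -42.1  -7.9]
(412, 297) 0.004 [-10.8  43.7  -4.2]
(412, 297) 0.008 [-9.  42.7 -8.2]
[ 0.55492701 -0.05702423 -0.03150537] [ 0.55760783 -0.06201322 -0.03116174]
```

Request:
play_rows(
  dp=[
    [-0.2, 0.1, 4],
    [-0.2, 0.1, 8],
    [-0.2, 0.1, 12],
    [-0.2, 0.1, 12],
    [-0.2, 0.1, 12],
  ],
  angular=[
    [0, 0, 0],
    [0, 0, 0],
    [0, 0, 0],
    [0, 0, 0],
    [0, 0, 0],
  ],
  grip=[0.66, 0.66, 0.66, 0.66, 0.66],
)

```text
time_s: 2.02
tool_pos: [0.5248, -0.0758, 0.0803]
tcp_rot: [0.894, 0.448, 0.003, -0.002]
wrist_force: [0.8, 1.0, -0.1]
finger_gap: 0.661
```

```bash
python3 -c "
from h import *
import pickle
c=manip.calibration('wrist');im=manip.read_camera('wrist')[:,:,::-1].copy();pickle.dump(c,open('w2.pkl','wb'));cv2.imwrite('pics/w2raw.png',im)
s=manip.sense();r=Ro.from_quat(s['tcp_rot']);print(here())
for y in(-28,-42.5,28,42.5):
  for x in(-11,11):
    p=proj(c,s['tool_pos']+r.apply(np.array([x,y,-7])/1e3));cv2.circle(im,tuple(int(v) for v in p),3,(0,0,255),-1)
tw=lambda x,y,z:np.r_[T['R']@np.array([x,y])/1e3+T['t'],z]
for q in [(-131,-3,.034),(-210,80,.012),(0,50,.052),(0,-50,.052),(-111,-6,.034)]:
    p=proj(c,tw(*q));print(q,p);cv2.circle(im,tuple(int(v) for v in p),3,(255,0,0),-1)
cv2.imwrite('pics/w2.png',im)"
```

```text
t2.08 tray [-122.5   19.9] z81.1 ua 45.5 tilt -1.000 gap 0.659 F [ 0.46 -1.09  0.62] q6 1.94
(-131, -3, 0.034) [357.91241004 236.83160262]
(-210, 80, 0.012) [344.97376054 389.94382127]
(0, 50, 0.052) [ 94.89680661 133.16503841]
(0, -50, 0.052) [235.26697832 -34.03418226]
(-111, -6, 0.034) [337.06789203 208.0303807 ]
```

View pics/w2.png

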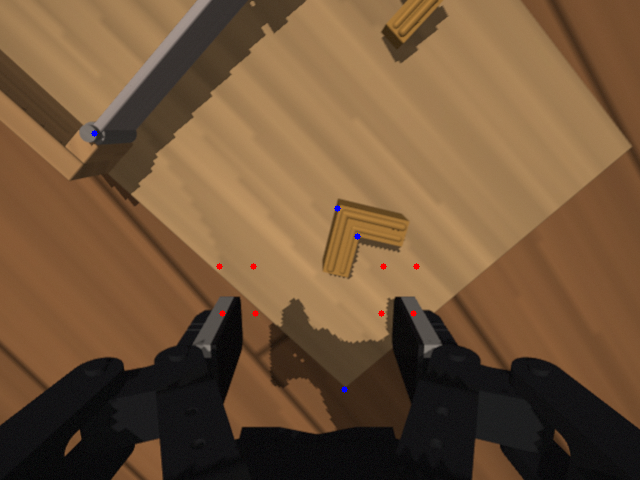

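The tray and sample projections fall on their features: hinge (94,133), nose (338,207), inner corner (358,237). The fingertips, though, are at v≈297 instead of the predicted 266–313. I'll check their height with the scene camera.

```bash
python3 -c "
from h import *
c=manip.calibration('scene');im=manip.read_camera('scene')[:,:,::-1].copy();cv2.imwrite('pics/s2raw.png',im)
s=manip.sense();r=Ro.from_quat(s['tcp_rot']);print(here())
x0,y0=240,150
z=cv2.resize(im[y0:y0+150,x0:x0+200],None,fx=4,fy=4,interpolation=cv2.INTER_CUBIC)
for y in(-28,-42.5,28,42.5):
  for x in(-11,11):
    p=proj(c,s['tool_pos']+r.apply(np.array([x,y,-7])/1e3));cv2.circle(z,tuple(int(v) for v in (p-[x0,y0])*4),3,(0,0,255),-1)
p=proj(c,s['tool_pos']);cv2.circle(z,tuple(int(v) for v in (p-[x0,y0])*4),3,(255,0,0),-1)
cv2.imwrite('pics/s2.png',z)"
```

```text
t2.12 tray [-122.6   19.5] z81.4 ua 45.5 tilt -1.000 gap 0.658 F [ 0.17 -0.45 -0.15] q6 1.94
```

View pics/s2.png

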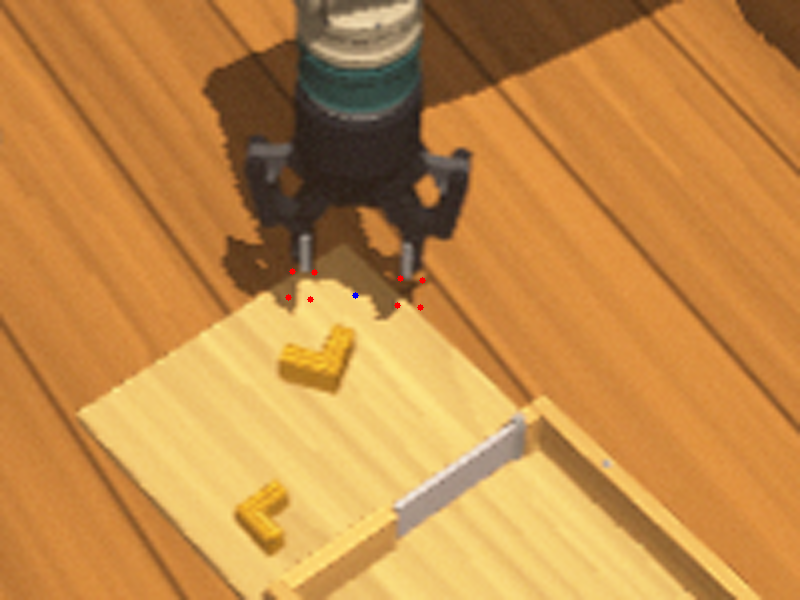

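```bash
python3 -c "
from h import *
import pickle
c=pickle.load(open('w2.pkl','rb'));cs=manip.calibration('scene');s=manip.sense();r=Ro.from_quat(s['tcp_rot'])
for a,b in [((230,297),(408,278)),((402,297),(305,271))]:
  o1,d1=ray(c,a);o2,d2=ray(cs,(240+b[0]/4-.375,150+b[1]/4-.375))
  k=np.linalg.lstsq(np.c_[d1,-d2],o2-o1,rcond=None)[0]
  for w in(o1+k[0]*d1,o2+k[1]*d2): print((r.inv().apply(w-s['tool_pos'])*1e3).round(1))
print(here())
"
```

```text
[  8.6 -32.8 -34.1]
[  8.4 -33.  -34.2]
[  7.2  31.2 -30.8]
[  6.6  32.9 -31.4]
t2.12 tray [-122.6   19.5] z81.4 ua 45.5 tilt -1.000 gap 0.658 F [ 0.17 -0.45 -0.15] q6 1.94
```

The triangulated fingertips sit about 32 mm behind the reported TCP, with inner faces about 56 mm apart. I'll go down in stages and re-measure.

```bash
python3 -c "
from h import *
print(go(-133,26,.03,45))"
```

```text
(array([-1.24,  0.27,  5.13]), array([ 0.001, -0.009,  0.008]))
```

Request:
play_rows(
  dp=[
    [-1.2, 0.3, 0],
    [-1.2, 0.3, 2.5],
    [-1.2, 0.3, 5.1],
    [-1.2, 0.3, 5.1],
    [-1.2, 0.3, 5.1],
  ],
  angular=[
    [0, -0.009, 0.008],
    [0, -0.009, 0.008],
    [0, -0.009, 0.008],
    [0, -0.009, 0.008],
    [0, -0.009, 0.008],
  ],
  grip=[0.66, 0.66, 0.66, 0.66, 0.66],
)

```text
time_s: 2.75
tool_pos: [0.5224, -0.0878, 0.0316]
tcp_rot: [0.896, 0.444, 0.001, 0.001]
wrist_force: [-0.4, -0.7, -0.5]
finger_gap: 0.663
```

```bash
python3 -c "
from h import *
c=manip.calibration('wrist');im=manip.read_camera('wrist')[:,:,::-1].copy()
b=manip.read_camera('scene')[:,:,::-1].copy();cv2.imwrite('pics/s3raw.png',b)
print(here())
L=cv2.resize(im[150:420,150:480],(488,400));S=cv2.resize(b[190:260,290:345],(314,400),interpolation=cv2.INTER_CUBIC)
cv2.imwrite('pics/c3.png',np.hstack([L,S]))"
```

```text
t2.85 tray [-133.8   24.1] z31.9 ua 45.0 tilt -1.000 gap 0.659 F [-0.04  0.58 -0.08] q6 1.93
```

View pics/c3.png

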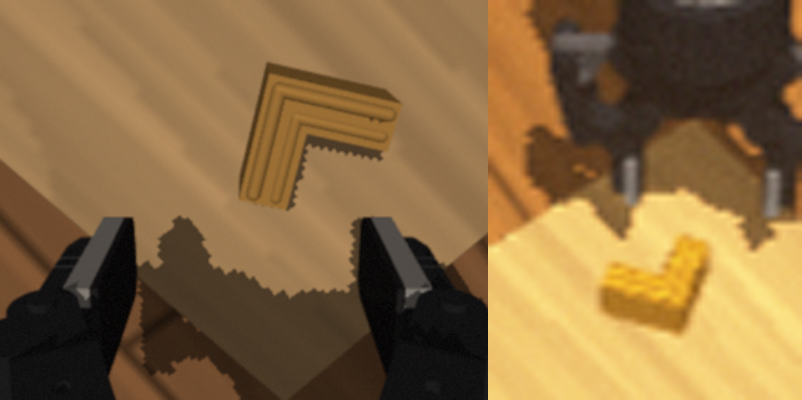

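```bash
python3 -c "
from h import *
cs=manip.calibration('scene');s=manip.sense();r=Ro.from_quat(s['tcp_rot'])
for y,px in((-33,(339.9,227.6)),(33,(314.9,225.5))):
  print(px,[(dz,proj(cs,s['tool_pos']+r.apply(np.array([9,y,dz])/1e3)).round(1)) for dz in (-40,-32,-24,-7)])
"
```

```text
(339.9, 227.6) [(-40, array([339.9, 226.4])), (-32, array([339.8, 228.2])), (-24, array([339.7, 230.1])), (-7, array([339.6, 234. ]))]
(314.9, 225.5) [(-40, array([314.7, 224.3])), (-32, array([314.7, 226.2])), (-24, array([314.8, 228.1])), (-7, array([314.8, 231.9]))]
```

The scene camera agrees again: the tips are about 33 mm behind the TCP. I'll go down gently and watch the force.

Request:
play_rows(
  dp=[
    [0, 0.1, 1.5],
    [0, 0.1, 3],
    [0, 0.1, 3.2],
    [0, 0.1, 3.2],
  ],
  angular=[
    [0, 0, 0],
    [0, 0, 0],
    [0, 0, 0],
    [0, 0, 0],
  ],
  grip=[0.66, 0.66, 0.66, 0.66],
)

```text
time_s: 3.35
tool_pos: [0.5231, -0.0882, -0.0008]
tcp_rot: [0.896, 0.445, 0.0, 0.001]
wrist_force: [-0.4, -0.2, -0.0]
finger_gap: 0.663
```

```bash
python3 -c "
from h import *
print(here())"
```

```text
t3.35 tray [-134.2   24. ] z-0.8 ua 45.0 tilt -1.000 gap 0.663 F [-0.41 -0.17 -0.02] q6 1.93
```

Request:
play_rows(
  dp=[
    [0, 0, 0.4],
    [0, 0, 0.8],
    [0, 0, 1.0],
    [0, 0, 1.0],
  ],
  angular=[
    [0, 0, 0],
    [0, 0, 0],
    [0, 0, 0],
    [0, 0, 0],
  ],
  grip=[0.66, 0.66, 0.66, 0.66],
)

```text
time_s: 3.85
tool_pos: [0.523, -0.0881, -0.011]
tcp_rot: [0.896, 0.445, 0.0, 0.001]
wrist_force: [0.3, -0.2, 0.7]
finger_gap: 0.658
```

```bash
python3 -c "
from h import *
print(here()); print(go(-100,22,-.011,45)); print(go(-55,16,-.011,45))"
```

```text
t3.85 tray [-134.2   24.1] z-11.0 ua 45.0 tilt -1.000 gap 0.658 F [ 0.29 -0.22  0.65] q6 1.93
(array([ 2.56, -2.27, -0.  ]), array([0.002, 0.   , 0.   ]))
(array([ 6.17, -5.03, -0.01]), array([0.002, 0.   , 0.   ]))
```

Request:
play_rows(
  dp=[
    [0.6, -0.5, 0],
    [1.2, -1, 0],
    [1.8, -1.5, 0],
    [2.4, -2.0, 0],
    [3.0, -2.5, 0],
  ],
  angular=[
    [0, 0, 0],
    [0, 0, 0],
    [0, 0, 0],
    [0, 0, 0],
    [0, 0, 0],
  ],
  grip=[0.66, 0.66, 0.66, 0.66, 0.66],
)

```text
time_s: 4.47
tool_pos: [0.5213, -0.0485, -0.0109]
tcp_rot: [0.896, 0.445, 0.0, 0.001]
wrist_force: [0.1, -0.3, -0.3]
finger_gap: 0.66
```

```bash
python3 -c "
from h import *
c=manip.calibration('wrist');im=manip.read_camera('wrist')[:,:,::-1].copy()
import pickle;pickle.dump(c,open('w4.pkl','wb'))
print(here()); cv2.imwrite('pics/w4.png',im[60:430,0:560])"
```

```text
t4.53 tray [-93.8  20.5] z-11.0 ua 45.1 tilt -1.000 gap 0.659 F [0.39 1.75 0.7 ] q6 2.00
```

View pics/w4.png

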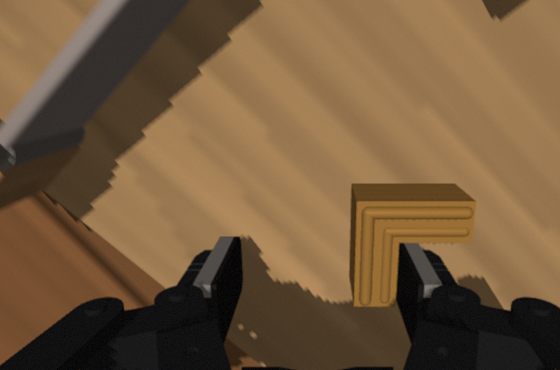

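The sample (inner corner at crop pixel (387,232)) is nested squarely against the right-hand finger. Continuing the push.

```bash
python3 -c "
from h import *
print(here()); print(go(-60,13,-.011,45)); print(go(-40,10,-.011,45))"
```

```text
t4.53 tray [-93.8  20.5] z-11.0 ua 45.1 tilt -1.000 gap 0.659 F [0.39 1.75 0.7 ] q6 2.00
(array([ 2.92, -1.86, -0.  ]), array([ 0.001, -0.001,  0.001]))
(array([ 4.55, -3.06, -0.  ]), array([ 0.001, -0.001,  0.001]))
```

Request:
play_rows(
  dp=[
    [0.8, -0.5, 0],
    [1.7, -1.1, 0],
    [2.6, -1.7, 0],
    [3.5, -2.3, 0],
    [4.4, -2.9, 0],
  ],
  angular=[
    [0, 0, 0],
    [0, 0, 0],
    [0, 0, 0],
    [0, 0, 0],
    [0, 0, 0],
  ],
  grip=[0.66, 0.66, 0.66, 0.66, 0.66],
)

```text
time_s: 5.15
tool_pos: [0.5246, 0.0057, -0.011]
tcp_rot: [0.896, 0.445, 0.001, 0.001]
wrist_force: [0.5, 0.6, 0.2]
finger_gap: 0.662
```

```bash
python3 -c "
from h import *
print(here()); print(go(-10,9,-.011,45)); print(go(20,9,-.011,45))"
```

```text
t5.15 tray [-41.5   9.8] z-11.0 ua 45.1 tilt -1.000 gap 0.662 F [0.48 0.59 0.15] q6 2.11
(array([ 2.28, -2.17, -0.  ]), array([ 0.001, -0.   ,  0.001]))
(array([ 4.41, -4.28, -0.  ]), array([ 0.001, -0.   ,  0.001]))
```

Request:
play_rows(
  dp=[
    [0.5, -0.5, 0],
    [1.0, -1.0, 0],
    [1.4, -1.3, 0],
    [1.8, -1.7, 0],
    [2.1, -2.0, 0],
  ],
  angular=[
    [0, 0, 0],
    [0, 0, 0],
    [0, 0, 0],
    [0, 0, 0],
    [0, 0, 0],
  ],
  grip=[0.66, 0.66, 0.66, 0.66, 0.66],
)

```text
time_s: 5.78
tool_pos: [0.5222, 0.0344, -0.0108]
tcp_rot: [0.896, 0.445, 0.001, 0.001]
wrist_force: [1.8, -3.1, -0.0]
finger_gap: 0.661
```

```bash
python3 -c "
from h import *
c=manip.calibration('wrist');im=manip.read_camera('wrist')[:,:,::-1].copy()
a=manip.read_camera('scene')[:,:,::-1].copy();cv2.imwrite('pics/s5.png',a)
print(here()); print(go(20,9,-.011,45));
cv2.imwrite('pics/w5.png',np.hstack([cv2.resize(im,(440,330)),cv2.resize(a[200:320,280:411],(360,330))]))"
```

```text
t5.88 tray [-12.1   8.4] z-10.8 ua 45.1 tilt -1.000 gap 0.661 F [ 1.49 -2.   -0.9 ] q6 2.16
(array([ 2.23, -2.31,  0.02]), array([ 0.002, -0.002,  0.001]))
```

View pics/w5.png

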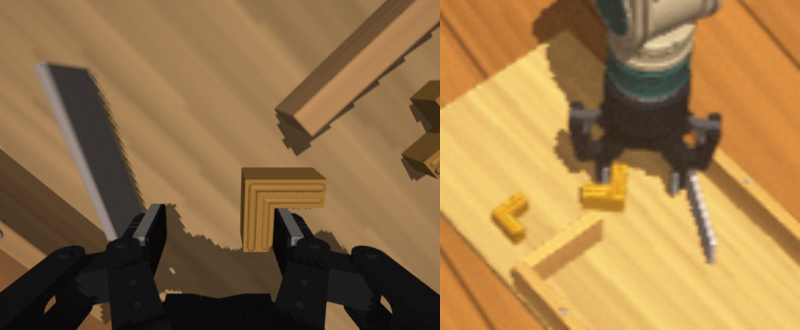

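The picture shows the flap about 55–60° open on the left finger. The sample is nested on the other finger just before the doorway and clear of the right post. Going on through.

Request:
play_rows(
  dp=[
    [0.6, -0.5, 0],
    [1.2, -1.1, 0],
    [1.8, -1.7, 0],
    [2.4, -2.3, 0],
    [3.0, -2.9, 0],
  ],
  angular=[
    [0, 0, 0],
    [0, 0, 0],
    [0, 0, 0],
    [0, 0, 0],
    [0, 0, 0],
  ],
  grip=[0.66, 0.66, 0.66, 0.66, 0.66],
)

```text
time_s: 6.5
tool_pos: [0.5165, 0.0772, -0.0109]
tcp_rot: [0.895, 0.445, 0.001, 0.0]
wrist_force: [0.9, -1.3, 0.6]
finger_gap: 0.664
```

```bash
python3 -c "
from h import *
print(here()); print(go(45,8,-.011,45));print(go(70,7,-.011,45))"
```

```text
t6.50 tray [30.5  8.1] z-10.9 ua 45.1 tilt -1.000 gap 0.664 F [ 0.9  -1.3   0.63] q6 2.24
(array([ 1.04, -1.02,  0.01]), array([ 0.001, -0.002,  0.002]))
(array([ 2.88, -2.71,  0.01]), array([ 0.001, -0.002,  0.002]))
```

Request:
play_rows(
  dp=[
    [0.6, -0.6, 0],
    [1.2, -1.1, 0],
    [1.8, -1.7, 0],
    [2.3, -2.2, 0],
    [2.7, -2.5, 0],
  ],
  angular=[
    [0, 0, 0],
    [0, 0, 0],
    [0, 0, 0],
    [0, 0, 0],
    [0, 0, 0],
  ],
  grip=[0.66, 0.66, 0.66, 0.66, 0.66],
)

```text
time_s: 7.12
tool_pos: [0.5125, 0.1143, -0.011]
tcp_rot: [0.895, 0.445, 0.001, 0.0]
wrist_force: [0.0, -0.8, -0.9]
finger_gap: 0.662
```

```bash
python3 -c "
from h import *
c=manip.calibration('wrist');im=manip.read_camera('wrist')[:,:,::-1].copy()
a=manip.read_camera('scene')[:,:,::-1].copy()
print(here())
cv2.imwrite('pics/w6.png',np.hstack([cv2.resize(im,(440,330)),cv2.resize(a[220:340,290:421],(360,330))]))
from math import *
import numpy as np
Fx,Fy=93,32
for ua in (55,65,75,85,95,100):
  q=(Fx-35.35*cos(radians(ua)),Fy-35.35*sin(radians(ua)));print(ua,q,go(*q,-.011,ua))"
```

```text
t7.22 tray [68.   6.8] z-10.9 ua 45.1 tilt -1.000 gap 0.660 F [-0.33  0.37 -0.92] q6 2.31
55 (72.72407297499052, 3.042975234384137) (array([ 0.6 , -0.07,  0.01]), array([ 0.001, -0.002, -0.172]))
65 (78.06044444746627, -0.03798027174557461) (array([ 1.19, -0.23,  0.01]), array([ 0.001, -0.002, -0.347]))
75 (83.85074675562589, -2.145477959318569) (array([ 1.75, -0.49,  0.01]), array([ 0.001, -0.002, -0.521]))
85 (89.91904449387029, -3.215482577543206) (array([ 2.26, -0.84,  0.01]), array([ 0.002, -0.002, -0.696]))
95 (96.08095550612973, -3.215482577543206) (array([ 2.7 , -1.27,  0.01]), array([ 0.002, -0.001, -0.87 ]))
100 (99.13846308052598, -2.812954068981554) (array([ 2.88, -1.52,  0.01]), array([ 0.002, -0.001, -0.958]))
```

View pics/w6.png

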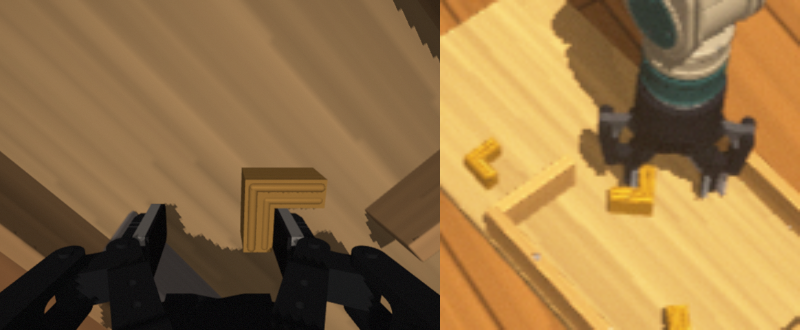

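The flap still rests on the left finger's outer side and the sample is inside and nested. Now I'll pivot about the flap finger to swing the sample out of the flap's sweep.

Request:
play_rows(
  dp=[
    [0.48, -0.06, 0],
    [0.95, -0.18, 0],
    [1.4, -0.35, 0],
    [1.85, -0.6, 0],
    [2.26, -0.9, 0],
  ],
  angular=[
    [0, 0, -0.14],
    [0, 0, -0.28],
    [0, 0, -0.42],
    [0, 0, -0.56],
    [0, 0, -0.7],
  ],
  grip=[0.66, 0.66, 0.66, 0.66, 0.66],
)

```text
time_s: 7.85
tool_pos: [0.5193, 0.1381, -0.0109]
tcp_rot: [0.687, 0.727, 0.001, 0.0]
wrist_force: [0.7, -0.3, -0.2]
finger_gap: 0.663
```

```bash
python3 -c "
from h import *
c=manip.calibration('wrist');im=manip.read_camera('wrist')[:,:,::-1].copy()
a=manip.read_camera('scene')[:,:,::-1].copy();import pickle;pickle.dump(c,open('w7.pkl','wb'))
print(here())
cv2.imwrite('pics/w7.png',np.hstack([cv2.resize(im,(440,330)),cv2.resize(a[220:340,290:421],(360,330))]))
from math import *
Fx,Fy=91,36
for ua in (85,95,105,115):
  q=(Fx-35.35*cos(radians(ua)),Fy-35.35*sin(radians(ua)));print(ua,q,go(*q,-.011,ua))"
```

```text
t7.95 tray [90.5 -2.9] z-10.9 ua 85.2 tilt -1.000 gap 0.655 F [ 0.46  0.13 -0.7 ] q6 1.66
85 (87.91904449387029, 0.7845174224567941) (array([-0.29, -0.34,  0.01]), array([ 0.002, -0.001,  0.004]))
95 (94.08095550612973, 0.7845174224567941) (array([ 0.33, -0.39,  0.01]), array([ 0.002, -0.001, -0.17 ]))
105 (100.14925324437411, 1.854522040681431) (array([ 0.92, -0.55,  0.01]), array([ 0.002, -0.001, -0.345]))
115 (105.93955555253372, 3.9620197282544183) (array([ 1.48, -0.81,  0.01]), array([ 0.002, -0.001, -0.519]))
```

View pics/w7.png

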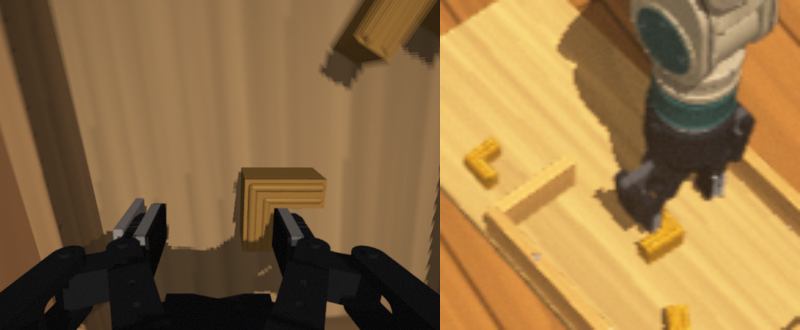

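The sample is still nested, at about tray (99,-32). It needs a bit more pivot to clear the sweep.

```bash
python3 -c "
from h import *
from math import *
for ua in (90,95,100,105,110):
  q=(92-35.35*cos(radians(ua)),33-35.35*sin(radians(ua)));print(ua,q,go(*q,-.011,ua))"
```

```text
90 (92.0, -2.3500000000000014) (array([ 0.14, -0.06,  0.01]), array([ 0.002, -0.001, -0.083]))
95 (95.08095550612973, -2.215482577543206) (array([ 0.45, -0.1 ,  0.01]), array([ 0.002, -0.001, -0.17 ]))
100 (98.13846308052598, -1.8129540689815542) (array([ 0.75, -0.17,  0.01]), array([ 0.002, -0.001, -0.257]))
105 (101.14925324437411, -1.145477959318569) (array([ 1.05, -0.26,  0.01]), array([ 0.002, -0.001, -0.345]))
110 (104.0904120665624, -0.21813414478186388) (array([ 1.33, -0.38,  0.01]), array([ 0.002, -0.001, -0.432]))
```

Request:
play_rows(
  dp=[
    [0.14, -0.06, 0],
    [0.45, -0.1, 0],
    [0.75, -0.17, 0],
    [1.05, -0.26, 0],
    [1.33, -0.38, 0],
  ],
  angular=[
    [0, 0, -0.083],
    [0, 0, -0.17],
    [0, 0, -0.257],
    [0, 0, -0.345],
    [0, 0, -0.432],
  ],
  grip=[0.66, 0.66, 0.66, 0.66, 0.66],
)

```text
time_s: 8.57
tool_pos: [0.5148, 0.1511, -0.0109]
tcp_rot: [0.517, 0.856, 0.001, 0.0]
wrist_force: [-0.0, 0.4, 0.3]
finger_gap: 0.66
```

```bash
python3 -c "
from h import *
c=manip.calibration('wrist');im=manip.read_camera('wrist')[:,:,::-1].copy();cv2.imwrite('pics/w8.png',im)
print(here())
tr=lambda w:(T['R'].T@(w[:2]-T['t'])*1e3).round(1)
h=cv2.cvtColor(im,cv2.COLOR_BGR2HSV);m=((h[...,1]>150)&(h[...,2]>90)).astype(np.uint8)
n,l,st,ce=cv2.connectedComponentsWithStats(m)
for i in range(1,n):
  if st[i,4]>800:
    k=cv2.convexHull(np.argwhere(l==i)[:,::-1].astype(np.int32));k=cv2.approxPolyDP(k,4,True)[:,0]
    print(st[i],[(tuple(int(v) for v in p),tuple(tr(onz(c,p,.034)))) for p in k])
"
```

```text
t8.62 tray [104.3  -0. ] z-11.0 ua 110.1 tilt -1.000 gap 0.662 F [0.75 0.1  1.14] q6 1.25
[   0    0  114  165 7398] [((112, 0), (np.float64(181.3), np.float64(89.0))), ((86, 152), (np.float64(137.5), np.float64(87.7))), ((41, 163), (np.float64(129.4), np.float64(100.1))), ((0, 125), (np.float64(136.5), np.float64(113.6))), ((0, 1), (np.float64(170.3), np.float64(118.3)))]
[   0  134   63  144 2351] [((28, 277), (np.float64(90.1), np.float64(97.9))), ((7, 268), (np.float64(90.9), np.float64(105.0))), ((0, 251), (np.float64(96.1), np.float64(108.0))), ((2, 134), (np.float64(134.1), np.float64(112.7))), ((32, 149), (np.float64(132.7), np.float64(103.4))), ((62, 210), (np.float64(116.8), np.float64(91.3))), ((56, 238), (np.float64(106.8), np.float64(91.5)))]
[ 592  181   48   76 2346] [((615, 256), (np.float64(163.8), np.float64(-83.8))), ((592, 211), (np.float64(174.6), np.float64(-68.8))), ((639, 181), (np.float64(188.0), np.float64(-77.8))), ((639, 246), (np.float64(169.5), np.float64(-89.4)))]
[ 354  244  122   95 6891] [((475, 261), (np.float64(146.4), np.float64(-40.9))), ((470, 302), (np.float64(132.4), np.float64(-45.8))), ((354, 338), (np.float64(106.0), np.float64(-13.4))), ((354, 246), (np.float64(137.5), np.float64(-1.1))), ((454, 244), (np.float64(149.4), np.float64(-31.8)))]
[   0  300   53  123 2003] [((52, 301), (np.float64(84.1), np.float64(88.8))), ((39, 394), (np.float64(45.6), np.float64(86.8))), ((0, 422), (np.float64(28.5), np.float64(98.4))), ((0, 333), (np.float64(65.8), np.float64(103.7))), ((26, 300), (np.float64(81.4), np.float64(97.2)))]
```

Request:
play_rows(
  dp=[
    [-0.3, 0.1, 0],
    [-0.6, 0.2, 0],
    [-0.6, 0.2, -2],
    [-0.6, 0.2, -5],
    [-0.6, 0.2, -9],
  ],
  angular=[
    [0, 0, 0],
    [0, 0, 0],
    [0, 0, 0],
    [0, 0, 0],
    [0, 0, 0],
  ],
  grip=[0.66, 0.66, 0.66, 0.66, 0.66],
)

```text
time_s: 9.25
tool_pos: [0.5177, 0.1462, 0.0789]
tcp_rot: [0.517, 0.856, -0.0, -0.001]
wrist_force: [0.3, 0.4, 0.2]
finger_gap: 0.66
```

Request:
play_rows(
  dp=[
    [0, 0, -3],
    [0, 0, -6],
    [-3, 0, -10],
    [-7, 0, -12],
    [-10, 0, -12],
  ],
  angular=[
    [0, 0, 0],
    [0, 0, 0],
    [0, 0, 0],
    [0, 0, 0],
    [0, 0, 0],
  ],
  grip=[0.66, 0.66, 0.66, 0.66, 0.66],
)

```text
time_s: 9.88
tool_pos: [0.5667, 0.0561, 0.2014]
tcp_rot: [0.517, 0.856, 0.001, 0.001]
wrist_force: [0.1, 0.5, -0.7]
finger_gap: 0.661
```

Request:
play_rows(
  dp=[
    [0, 0, 0],
    [0, 0, 0],
    [0, 0, 0],
    [0, 0, 0],
    [0, 0, 0],
  ],
  angular=[
    [0, 0, 0],
    [0, 0, 0],
    [0, 0, 0],
    [0, 0, 0],
    [0, 0, 0],
  ],
  grip=[0.66, 0.66, 0.66, 0.66, 0.66],
)

```text
time_s: 10.5
tool_pos: [0.5664, 0.0566, 0.2012]
tcp_rot: [0.517, 0.856, 0.001, 0.001]
wrist_force: [0.1, 0.4, 0.3]
finger_gap: 0.655
```

```bash
python3 -c "
from h import *
im=manip.read_camera('wrist')[:,:,::-1];a=manip.read_camera('scene')[:,:,::-1];cv2.imwrite('pics/s9.png',a)
print(here())
cv2.imwrite('pics/w9.png',np.hstack([cv2.resize(im,(440,330)),cv2.resize(a[200:390,250:457],(360,330))]))"
```

```text
t10.60 tray [  3.1 -38.7] z201.3 ua 109.9 tilt -1.000 gap 0.661 F [-0.59 -1.15  0.18] q6 1.07
```

View pics/w9.png

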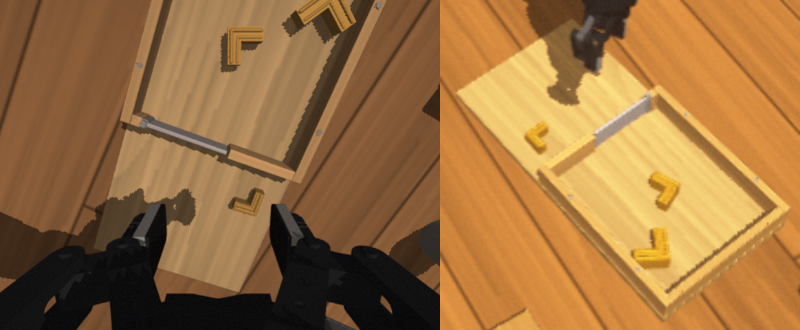

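The flap is shut in line with the front wall. The sample lies flat inside, clear of it, and the other samples look undisturbed.

```bash
python3 -c "
from h import *
print(manip.sign_off())"
```

```text
the job is handed in; nothing more can be done
None
```

The sample is inside the tray with the flap shut behind it, and the job was handed in at about 10.6 s of the 48 s allowed. `sign_off` reports no verdict.

**What I did:** With the jaws about 56 mm apart and set diagonally, one finger nested in the sample's notch and slid it along the apron. The other finger pushed the flap open to about 55–60° before the nose reached the doorway, then held it while the sample went through. I then pivoted about the flap finger to swing the sample out of the flap's sweep, backed off a little and lifted straight up.

**Last checks:**
- **Sample position:** just before lifting, its outline ran from about tray x 106 to 149 mm and y -46 to -1 mm. Its nearest corner was about 124 mm from the hinge; the flap's edge sweeps a 102 mm radius.
- **Final pictures:** the flap is in line with the front wall, and the sample lies flat and clear of it. The drying and small samples look undisturbed by eye; I did not re-measure them. The mallet, awl, square and glue were not checked after the start, but the planned moves kept away from them.
- **Forces:** wrist force at the end of each move call stayed under about 4 N.

**Disagreements:**
- **Fingertips:** they measured about 33 mm behind the reported TCP, more than the interface text suggests. I worked from the measured height, with TCP z at about -11 mm.
- **First wrist picture:** it was about 8 mm off, probably because the arm was still moving. It also gave a wrong height for the sample's nose (-31 mm), so I did not use it. The next wrist picture, taken closer, matched the top view.

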